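# Lever the drip-tray grate up with the pry bar and hold it

## Task

A drain plug has fallen through the heavy hinged grate of the drip tray. The pry bar already rests over the rail offcut with its toe under the grate's front lip: with the fingertips, press the bar's grip smoothly down, nearly to the bench, until the lip stands at least 40 mm above where it lay, and finish while still holding it there, so that the bar alone keeps the grate up and someone can fish the plug out. Do not pick anything up, keep the bar where it lies across the rail, and leave the tray, grate and rail untouched and the other things on the bench where they are.

Things in the scene. Friction and masses are not known exactly. Their poses are not given: they have to be found in the camera images.
- tray: Fixed sheet-steel drip tray, 200 deep, 340 wide, 60 mm high, under a heavy dark bar grate (3.6 to 4.8 kg) hinged along its rear edge. Origin: foot of the middle of the front wall; x from front wall to rear, y along the front wall, z up. The grate's front flat (8 mm thick, 330 long), the lip, overhangs the front wall by 30 mm.
- grate (a joint): Opening angle of the grate about its rear hinge, rad: 0 = lying shut, grows as the front lip rises (the lip's edge is 227 mm from the hinge axis, so 0.176 rad is 40 mm). It falls shut by its weight. With the bar pressed until its end meets the bench it reads about 0.22.
- grate_lip (a point): Middle of the lower front edge of the grate's lip; 62 mm above the bench when shut. It rises and falls with the grate.
- rail: Loose offcut of railway rail, 1.7 kg, on its foot 125 mm in front of the tray: foot 78 mm (along the bar), 120 mm long (parallel to the lip); rounded head 36 mm wide, its crown 78 mm above the bench. The bar's fulcrum. Origin: centre of its underside; x points to the tray, y along the rail.
- bar: Loose steel pry bar, 0.75 kg, 460 mm long. Origin: underside of the shank where it crosses the rail; x along the bar to the toe, z its upper side. Shank 20 wide, 10 thick; toe reaches 119 mm; black grip, 28 wide, 24 thick, 200 to 328 mm the other way, steel cap to 340. At rest the grip end slopes up 14 deg; pressed, it pivots on the rail till its end meets the bench. Slides if pushed sideways.
- bar_grip (a point): Middle of the upper face of the bar's black grip, where to press: 264 mm from the rail along the bar. At rest about 160 mm above the bench; the lip is 40 mm up when it is at about 62 mm; at 41 mm the bar's end meets the bench and goes no further. A downward push of about 3 to 10 N here raises and holds the grate.
- bar_toe (a point): Upper tip of the bar's toe, 119 mm from the rail along the bar, under the grate's lip, about 5 mm short of the tray's front wall.
- tape: Loose roll of tape lying flat, 68 mm across, 19 mm high. Origin: centre of its underside. Bystander.
- fitting_a: Loose small brass fitting, 24 mm across, 34 mm high, standing. Origin: centre of its underside. Bystander.
- fitting_b: Second loose brass fitting like the first, standing. Bystander.
- mug: Loose white mug, 84 mm across plus handle, 95 mm high. Origin: centre of its underside. Bystander.
- bottle: Loose green bottle, 62 mm across, 205 mm high, standing. Origin: centre of its underside. Bystander.
- wrench: Loose wrench lying flat, 170 mm long. Bystander.
- relay: Loose small relay block, 28 x 28 x 30 mm. Origin: centre of its underside. Bystander.
Not all that is in view belongs to the job. Leave any orange or pink look-alike of the rail alone.

How it is judged:
By the outcome, as a careful person would: the job done as asked, in the order asked, and still so for the second after the job is handed in, while the arm keeps its last pose, push and grip.
It also fails if it takes over 35 s, if anything falls off the work surface, if the arm or the gripper's body presses on something with over 40 N, if the wrist force passes 120 N, or if a joint passes its speed limit or range.

## Robot

A 6-joint arm with a two-finger parallel gripper is mounted at the origin on the work surface. World frame = base frame: x ahead of the robot, y to its left, z up, the work surface at z = 0. Lengths are in m, angles in rad, forces in N, time in s.
With the tool pointing down it reaches from about 0.25 to 0.775 m from the base axis. Payload 4 kg.
Tool frame: the origin (TCP) lies midway between the tips of the shut fingers; the grasp point (between the pads) lies grip_point_offset behind it (grip_point_offset is the distance from the TCP to the grasp point, in m); z points along the fingers, y is the line along which they close (so a half turn about z gives the same grasp; the last joint's range is limited). The gripper opens to 94 mm and grips with 3 to 60 N. Pads are 16 mm wide; open, the fingers measure 119 mm over their backs; the gripper's body (75 mm by 177 mm) begins 78 mm behind the grasp point.
Start: joints at [-1.261, 0.087, 1.371, -0, 1.684, -0.103], TCP at [0.221, -0.504, 0.206] pointing down, gripper open.
Joint ranges: [-3.1, 3.1], [-0.76, 2.03], [0.27, 2.55], [-1.08, 4.22], [0.17, 2.65], [-2.57, 2.57]. Speed limits (rad/s): [2.79, 2.79, 3.14, 3.14, 3.14, 3.14].

## Interface

Orientations are given as [roll, pitch, yaw] about the fixed x, y, z axes, in that order (R = Rz(yaw) Ry(pitch) Rx(roll)).
In Python, from bench import * gives the robot as it stands. The module is installed in compiled form; this text tells all that it offers.
- The arm moves only by the tool apply_moves, never from a script. Its argument "commands" is a list of rows, each a list of 7 numbers: the turn, a rotation vector about the world's x, y, z in rad, then the shift along the world's x, y, z in m, then the opening in per cent of the stroke, from 0 (shut) to 100 (fully open). In form: [[ax, ay, az, x, y, z, jaw], ...]. A call has exactly 5 rows; each row is the pose to reach, as a shift and turn from the pose commanded when the call began; what a row does not reach only later rows make up. A row lasts 1/10 s, in which the tool goes at most 50 mm and 8.59 degrees, less where a joint would pass 70% of its speed; a pose out of reach is approached as far as the arm can. A call with a gripper value outside its range is refused whole. The fingers move at their own pace and stop on an object; the grip force is fixed at half the most. Time passes only in rows, so rows that repeat a pose let the fingers close, or fill a call up. It gives the time, the measured TCP pose, the force, the opening and the grip force at its end, in the units of the state.
- get_obs(): the state, without advancing time (a new reading comes with each control period).
- snapshot(name): name is "side" or "top" or "wrist"; returns a dict with "pixels" (384x512x3 uint8, red, green, blue), "vertical_fov" (degrees; the focal length in pixels is half the picture's height over the tangent of half this angle, whatever the lens; pixels are square), "cx", "cy" (the principal point, pixels), "k1" (the pictures are not rectified: a ray, as slopes to the right and down, at radius r is drawn at 1 + k1 r^2 times it, then the intrinsics apply), "rvec" (rotation vector, rad) and "tvec" (3), from world to camera coordinates, as OpenCV has them. Camera axes: x right, y down, z forward; pixel columns grow to the right and rows downward; lengths in m; the calibration is good to about 2 mm. A picture is of the moment at which its call begins. There is no depth.
- close_job(): hands the job in; it is judged then, once.
Trained networks look in the newest picture that a camera, given by its name, has taken for a name from the list of things; names that differ only in an ending like _2 or _b are one class to them, and where a whole thing is asked for, a point or a joint stands for the part that bears it (a point fixed in the world has none). Each returns a list of dicts, best first, with "score" (0 to 1); they miss things now and then, are a little off and sometimes report something else, mostly with a low value. They report only what shows in the picture. A call takes as long as a camera call. They do not tell look-alikes from the thing itself.
- masks_of(camera, query): "mask" (384x512 bool, what is visible of it) and "extent" ([left, top, right, bottom] in pixels, round what is visible of it).
- place_of(camera, query): "pixel" ([column, row] in pixels: a listed point, or the origin of a listed thing).
The state is a dict: "time": time; "joint_positions": joint angles; "qvel": joint speeds; "joint_torque": joint torques, N m; "tool_pos": TCP position; "ee_rot": TCP orientation; "wrist_force": force on the tool from outside, world axes, zero at the start; "wrist_torque": the same for the moment, N m; "width": finger opening in m; "finger_force": force on a finger pad.
Only numpy, scipy, OpenCV 4.12 (cv2) and the standard library are available. Lean on these libraries where they do the work, as an engineer would, in place of code of your own. Each camera call takes 0.05 s, during which the arm holds its last target. There are 200 camera calls.

## Working session

There is one attempt and no reset: what is moved stays moved. The work goes in short steps, Python scripts to look and compute and a tool call to move; the robot and the scene stay as the last step left them, time stands still between calls to the robot, and variables do not carry over. Pictures are saved under pics/ and viewed, at most 10 in all, crops included, and the job is handed in when it is done.

Besides the shell and the picture viewer there is one more tool, called after "Emit:" as name(argument=value, ...) on one line, values as JSON. apply_moves: Moves the arm, as the interface text tells. Its arguments: {"type":"object","properties":{"commands":{"type":"array"}},"required":["commands"]}

```bash
mkdir -p pics
cat > h.py <<'E'
from bench import *
import numpy as np, cv2
def K(s):
    f=192/np.tan(np.radians(s["vertical_fov"])/2)
    return np.array([[f,0,s["cx"]],[0,f,s["cy"]],[0,0,1.]]), np.array([s["k1"],0,0,0,0.])
def ray(s,p):
    k,d=K(s); u=cv2.undistortPoints(np.array([[p]],float),k,d)[0,0]
    R=cv2.Rodrigues(np.array(s["rvec"],float))[0]; t=np.array(s["tvec"],float).ravel()
    v=R.T@np.array([u[0],u[1],1]); return -R.T@t, v/np.linalg.norm(v)
def atz(s,p,z):
    c,v=ray(s,p); return c+v*(z-c[2])/v[2]
def tri(a,b):
    A=np.zeros((3,3));B=np.zeros(3);rs=[a,b]
    for c,v in rs:
        P=np.eye(3)-np.outer(v,v);A+=P;B+=P@c
    x=np.linalg.solve(A,B); return x,[np.linalg.norm((np.eye(3)-np.outer(v,v))@(x-c)) for c,v in rs]
def save(s,n): cv2.imwrite(f"pics/{n}.png",cv2.cvtColor(s["pixels"],cv2.COLOR_RGB2BGR))
E
python3 - <<'E'
from h import *
S={n:snapshot(n) for n in("side","top")}
for n in S: save(S[n],n+"0")
for q in("bar_grip","bar_toe","rail","bar","grate_lip","tray"):
    r={n:place_of(n,q) for n in S}
    for n in S: print(q,n,[(np.round(d["pixel"]).tolist(),round(d["score"],2)) for d in r[n][:3]])
    if r["side"] and r["top"]: print(tri(*[ray(S[n],r[n][0]["pixel"]) for n in S]))
o=get_obs();print(o["ee_rot"],o["wrist_force"],o["time"],o["width"])
E
```

```text
bar_grip side [([228.0, 194.0], 0.81), ([200.0, 322.0], 0.3)]
bar_grip top [([222.0, 168.0], 0.59), ([334.0, 177.0], 0.49)]
(array([0.637535  , 0.13099281, 0.15656038]), [np.float64(0.005490056085811942), np.float64(0.005490056085811956)])
bar_toe side [([252.0, 162.0], 0.97), ([199.0, 325.0], 0.49)]
bar_toe top [([338.0, 170.0], 0.89)]
(array([ 0.63701256, -0.24256745,  0.05391384]), [np.float64(0.0014155481453407438), np.float64(0.001415548145340624)])
rail side [([325.0, 188.0], 0.98), ([326.0, 224.0], 0.75), ([248.0, 192.0], 0.67)]
rail top [([301.0, 178.0], 0.6), ([320.0, 260.0], 0.57)]
(array([ 0.47776276, -0.0959781 ,  0.08461183]), [np.float64(0.13210550088822662), np.float64(0.13210550088822662)])
bar side [([248.0, 173.0], 0.7)]
bar top [([304.0, 171.0], 0.95)]
(array([ 0.63321556, -0.12803041,  0.07049652]), [np.float64(0.0006285753931363191), np.float64(0.0006285753931362415)])
grate_lip side [([251.0, 164.0], 0.97)]
grate_lip top [([331.0, 172.0], 0.77)]
(array([ 0.63504608, -0.21821393,  0.0583733 ]), [np.float64(0.002985125144791741), np.float64(0.0029851251447914006)])
tray side [([256.0, 173.0], 0.7)]
tray top [([334.0, 175.0], 0.82)]
(array([ 0.6249453 , -0.24039058,  0.0023348 ]), [np.float64(0.0038705495707828013), np.float64(0.0038705495707829786)])
[3.14141892e+00 3.53661558e-05 4.12789946e-01] [ 0.23342021 -0.26955556 -0.33698721] 0.7 0.09395321357131244
```

View pics/side0.png

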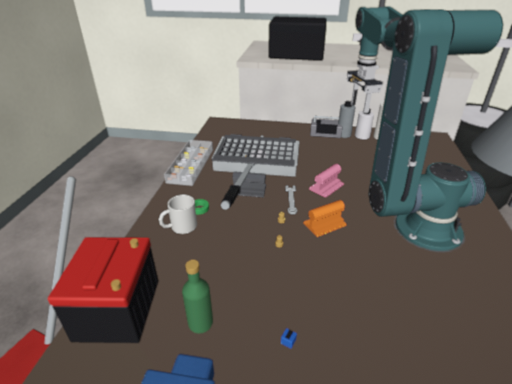

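View pics/top0.png

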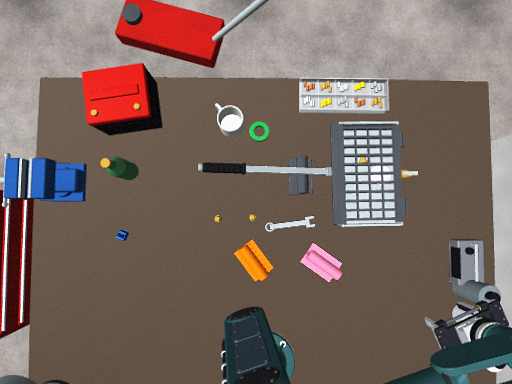

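The pictures show the dark rail at side (248,185) and top (300,175), with the bar across it. The black grip is at side (232,195) and top (222,168).

- **Could be taken for the rail:** the orange piece at side (326,217), top (254,260), and the pink piece at side (326,180), top (322,262). I choose the dark one, under the bar and in front of the tray.
- **Could be taken for the bar:** the grey lever by the red jack, which is off the bench.

Next I check the choice in one close crop.

Run:
```python
from h import *
s=snapshot("top"); im=cv2.cvtColor(s["pixels"],cv2.COLOR_RGB2BGR)
cv2.imwrite("pics/crop1.png",cv2.resize(im[100:240,190:420],None,fx=3.4,fy=3.4,interpolation=cv2.INTER_CUBIC))
g=im[155:180,195:250].max(2)<45
ys,xs=np.nonzero(g); xs=xs+195; ys=ys+155
k=(xs>199)&(xs<247)
p=[xs[k].mean(),ys[k].mean()];print(p,xs[k].min(),xs[k].max(),ys[k].min(),ys[k].max(),atz(s,p,.152))
for u in(205,222,240):
    m=xs==u; print(u,ys[m].mean(),atz(s,[u,ys[m].mean()],.15))
```

```text
[np.float64(223.98469387755102), np.float64(167.70663265306123)] 203 245 163 173 [0.63207801 0.12507164 0.152     ]
205 167.0 [0.63410849 0.18264534 0.15      ]
222 168.0 [0.63140732 0.1312309  0.15      ]
240 168.0 [0.63177847 0.07687999 0.15      ]
```

View pics/crop1.png

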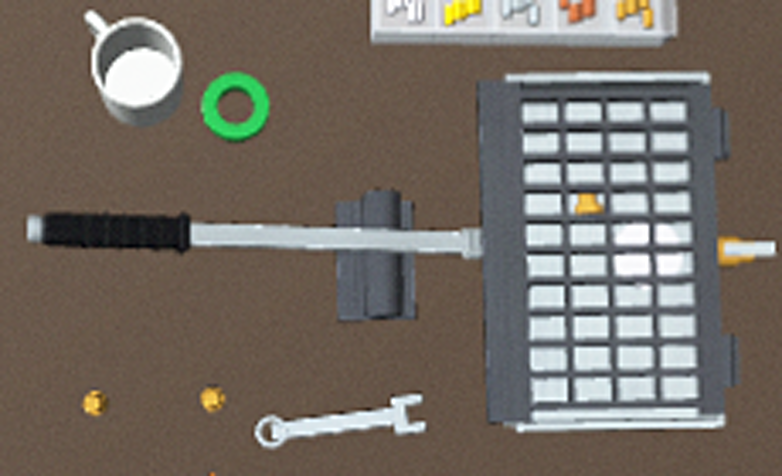

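Emit:
apply_moves(commands=[[0, 0, 0.1, 0, 0, 0.03, 0], [0, 0, 0.2, 0.02, 0.03, 0.06, 0], [0, 0, 0.3, 0.045, 0.07, 0.07, 0], [0, 0, 0.4, 0.07, 0.11, 0.07, 0], [0, 0, 0.5, 0.095, 0.15, 0.07, 0]])

```text
time: 1.25
tool_pos: [0.3164, -0.3527, 0.2764]
ee_rot: [3.139, 0.0, 0.916]
wrist_force: [0.4, -1.6, -0.3]
width: 0.0571
finger_force: 0.0
```

The crop shows the bar lying across the dark rail at (375,255), with the grip centred at (112,230) and the toe under the lip at (475,240). This is the right set. The grip point is at about (0.633, 0.128, 0.158).

Emit:
apply_moves(commands=[[0, 0, 0.1, 0.025, 0.038, 0, 0], [0, 0, 0.2, 0.05, 0.076, 0, 0], [0, 0, 0.3, 0.075, 0.114, 0, 0], [0, 0, 0.4, 0.1, 0.152, 0, 0], [0, 0, 0.5, 0.125, 0.19, 0, 0]])

```text
time: 1.75
tool_pos: [0.4414, -0.1621, 0.2758]
ee_rot: [3.141, 0.0, 1.417]
wrist_force: [0.1, -1.1, 0.1]
width: 0.0176
finger_force: 0.0
```

Emit:
apply_moves(commands=[[0, 0, 0.1, 0.025, 0.038, 0, 0], [0, 0, 0.158, 0.05, 0.076, 0, 0], [0, 0, 0.158, 0.075, 0.114, 0, 0], [0, 0, 0.158, 0.1, 0.152, 0, 0], [0, 0, 0.158, 0.125, 0.19, 0, 0]])

```text
time: 2.25
tool_pos: [0.5664, 0.028, 0.2757]
ee_rot: [3.141, 0.0, 1.571]
wrist_force: [1.1, -1.2, 0.6]
width: 0.0002
finger_force: 0.0
```

Emit:
apply_moves(commands=[[0, 0, 0, 0.025, 0.038, 0, 0], [0, 0, 0, 0.05, 0.076, 0, 0], [0, 0, 0, 0.067, 0.102, -0.01, 0], [0, 0, 0, 0.067, 0.102, -0.04, 0], [0, 0, 0, 0.067, 0.102, -0.06, 0]])

```text
time: 2.75
tool_pos: [0.6327, 0.1295, 0.2131]
ee_rot: [-3.14, 0.0, 1.573]
wrist_force: [0.1, -0.8, -1.2]
width: 0.0001
finger_force: 0.0
```

Run:
```python
from h import *
S={n:snapshot(n) for n in("side","wrist")}
for n in S: save(S[n],n+"1")
s=S["side"];im=cv2.cvtColor(s["pixels"],cv2.COLOR_RGB2BGR)
a=cv2.resize(im[110:260,170:320],(560,560),interpolation=2)
cv2.imwrite("pics/sc1.png",a)
```

```text
(no output)
```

View pics/wrist1.png

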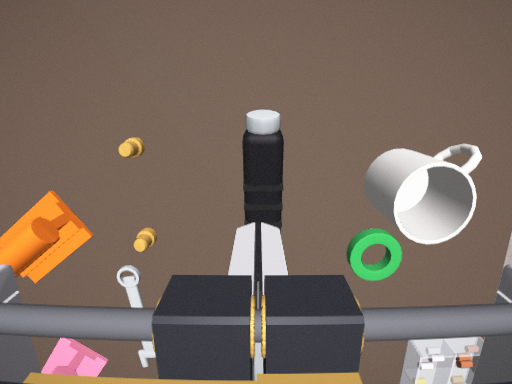

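View pics/sc1.png

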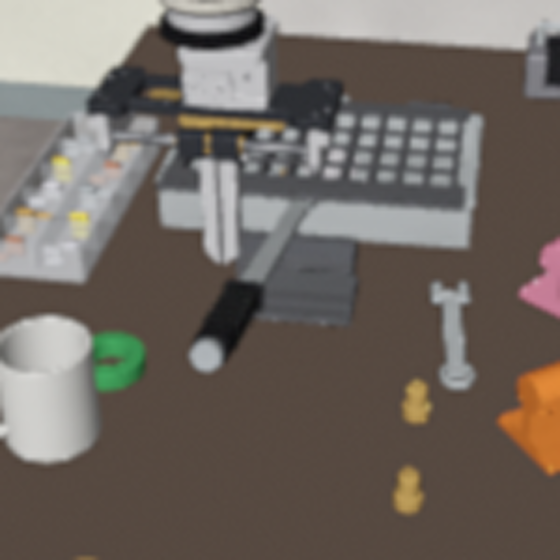

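The wrist view shows the fingertips at about (258,225), with the grip ahead at columns 244–283. I check the lateral offset.

Run:
```python
from h import *
s=snapshot("wrist")
for p,z in(((263,120),.185),((263.5,150),.175),((263.5,215),.16),((258,222),.213)): print(p,atz(s,p,z).round(4))
r=place_of("wrist","bar_grip")[:2]
for d in r: print(d,atz(s,d["pixel"],.158))
print(get_obs()["tool_pos"])
```

```text
(263, 120) [0.6331 0.1953 0.185 ]
(263.5, 150) [0.6336 0.1751 0.175 ]
(263.5, 215) [0.634 0.124 0.16 ]
(258, 222) [0.6303 0.1385 0.213 ]
{'pixel': [264.1, 215.8], 'score': 0.85} [0.63449907 0.1226499  0.158     ]
[0.63256002 0.12811442 0.21557197]
```

Emit:
apply_moves(commands=[[0, 0, 0, 0.001, -0.003, -0.015, 0], [0, 0, 0, 0.001, -0.005, -0.028, 0], [0, 0, 0, 0.001, -0.005, -0.036, 0], [0, 0, 0, 0.001, -0.005, -0.042, 0], [0, 0, 0, 0.001, -0.005, -0.048, 0]])

```text
time: 3.45
tool_pos: [0.6336, 0.1231, 0.1669]
ee_rot: [-3.141, -0.0, 1.571]
wrist_force: [-1.0, 0.6, -0.6]
width: 0.0005
finger_force: 0.0
```

Emit:
apply_moves(commands=[[0, 0, 0, 0, 0.0005, -0.004, 0], [0, 0, 0, 0, 0.001, -0.008, 0], [0, 0, 0, 0, 0.002, -0.012, 0], [0, 0, 0, 0, 0.0025, -0.016, 0], [0, 0, 0, 0, 0.003, -0.02, 0]])

```text
time: 3.95
tool_pos: [0.6341, 0.1276, 0.1492]
ee_rot: [3.139, -0.003, 1.572]
wrist_force: [-0.6, 3.7, 6.4]
width: 0.0005
finger_force: 2.6
```

Emit:
apply_moves(commands=[[0, 0, 0, 0, 0.0015, -0.005, 0], [0, 0, 0, 0, 0.003, -0.01, 0], [0, 0, 0, 0, 0.004, -0.015, 0], [0, 0, 0, 0, 0.005, -0.02, 0], [0, 0, 0, 0, 0.006, -0.025, 0]])

```text
time: 4.45
tool_pos: [0.6341, 0.1332, 0.1228]
ee_rot: [3.14, -0.002, 1.571]
wrist_force: [-0.5, 2.4, 5.0]
width: 0.0007
finger_force: 2.2
```

Emit:
apply_moves(commands=[[0, 0, 0, 0, 0.0007, -0.005, 0], [0, 0, 0, 0, 0.0014, -0.01, 0], [0, 0, 0, 0, 0.002, -0.015, 0], [0, 0, 0, 0, 0.0026, -0.02, 0], [0, 0, 0, 0, 0.003, -0.025, 0]])

```text
time: 4.95
tool_pos: [0.6338, 0.1356, 0.0973]
ee_rot: [3.141, -0.001, 1.571]
wrist_force: [-0.4, 3.0, 6.1]
width: 0.0006
finger_force: 2.8
```

Emit:
apply_moves(commands=[[0, 0, 0, 0, 0.001, -0.005, 0], [0, 0, 0, 0, 0.002, -0.01, 0], [0, 0, 0, 0, 0.0025, -0.015, 0], [0, 0, 0, 0, 0.003, -0.02, 0], [0, 0, 0, 0, 0.003, -0.024, 0]])

```text
time: 5.45
tool_pos: [0.6345, 0.1364, 0.0746]
ee_rot: [3.139, 0.003, 1.57]
wrist_force: [-1.2, 0.2, 8.7]
width: 0.0006
finger_force: 4.7
```

Run:
```python
from h import *
S={n:snapshot(n) for n in("side","top")}
im=cv2.cvtColor(S["side"]["pixels"],cv2.COLOR_RGB2BGR);a=cv2.resize(im[120:250,170:310],(400,372),interpolation=2)
im=cv2.cvtColor(S["top"]["pixels"],cv2.COLOR_RGB2BGR);b=cv2.resize(im[100:240,190:340],(400,372),interpolation=2)
cv2.imwrite("pics/mid.png",np.hstack([a,b]))
r={n:place_of(n,"grate_lip") for n in S}
for n in S: print([(d["pixel"],d["score"]) for d in r[n][:2]])
try: print(tri(*[ray(S[n],r[n][0]["pixel"]) for n in S]))
except Exception as e: print(e)
```

```text
[([252.5, 156.6], 0.87)]
[([334.7, 174.8], 0.76), ([128.5, 171.5], 0.58)]
(array([ 0.6259222 , -0.22270723,  0.08900504]), [np.float64(0.005810394239055991), np.float64(0.005810394239055818)])
```

View pics/mid.png

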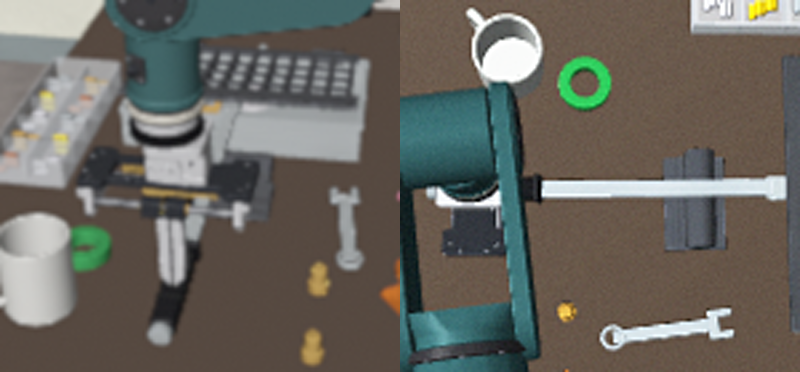

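The grate is rising with the lip about 30 mm up. The bar is still across the rail, the fingertips are on the grip, and the other things haven't moved. I continue to about 50 mm.

Emit:
apply_moves(commands=[[0, 0, 0, 0, 0, -0.005, 0], [0, 0, 0, 0, 0, -0.01, 0], [0, 0, 0, 0, 0, -0.015, 0], [0, 0, 0, 0, 0, -0.02, 0], [0, 0, 0, 0, 0, -0.024, 0]])

```text
time: 6.15
tool_pos: [0.635, 0.1353, 0.051]
ee_rot: [3.138, 0.005, 1.57]
wrist_force: [-0.7, -3.3, 10.6]
width: 0.0002
finger_force: 4.7
```

Emit:
apply_moves(commands=[[0, 0, 0, 0, 0, -0.001, 0], [0, 0, 0, 0, 0, -0.001, 0], [0, 0, 0, 0, 0, -0.001, 0], [0, 0, 0, 0, 0, -0.001, 0], [0, 0, 0, 0, 0, -0.001, 0]])

```text
time: 6.65
tool_pos: [0.635, 0.1352, 0.0501]
ee_rot: [3.138, 0.005, 1.57]
wrist_force: [0.1, -3.0, 9.2]
width: 0.0004
finger_force: 4.2
```

Run:
```python
from h import *
S={n:snapshot(n) for n in("side","top")}
im=cv2.cvtColor(S["side"]["pixels"],cv2.COLOR_RGB2BGR);a=cv2.resize(im[120:250,170:310],(400,372),interpolation=2)
im=cv2.cvtColor(S["top"]["pixels"],cv2.COLOR_RGB2BGR);b=cv2.resize(im[100:240,190:340],(400,372),interpolation=2)
cv2.imwrite("pics/end.png",np.hstack([a,b]))
r={n:place_of(n,"grate_lip") for n in S}
try: print(tri(*[ray(S[n],r[n][0]["pixel"]) for n in S]))
except Exception as e: print(e)
o=get_obs();print(o["tool_pos"],o["wrist_force"])
```

```text
(array([ 0.62923387, -0.21940499,  0.0975512 ]), [np.float64(0.006587485014923956), np.float64(0.006587485014923961)])
[0.63496264 0.13515386 0.05004042] [-0.14720648 -3.02235029  8.70592621]
```

View pics/end.png

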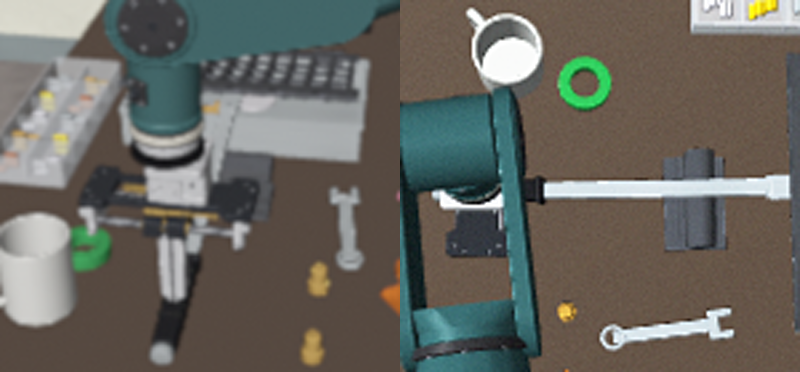

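The bar is pressed nearly to the bench, still across the rail, and nothing else has moved. I press 4 mm further for margin.

Emit:
apply_moves(commands=[[0, 0, 0, 0, 0, -0.001, 0], [0, 0, 0, 0, 0, -0.002, 0], [0, 0, 0, 0, 0, -0.003, 0], [0, 0, 0, 0, 0, -0.004, 0], [0, 0, 0, 0, 0, -0.004, 0]])

```text
time: 7.35
tool_pos: [0.6351, 0.1348, 0.0462]
ee_rot: [3.138, 0.006, 1.569]
wrist_force: [0.8, -3.3, 9.2]
width: 0.0007
finger_force: 4.4
```

Run:
```python
from h import *
S={n:snapshot(n) for n in("side","top")}
for q in("grate_lip","bar_toe"):
    r={n:place_of(n,q) for n in S}
    for n in S: print(q,n,[(np.round(d["pixel"],1).tolist(),round(d["score"],2)) for d in r[n][:1]])
# predicted side pixels of the lip middle for given rises
s=S["side"];k,d=K(s)
for h in(0,.04,.045,.05): print(h,cv2.projectPoints(np.array([[.63,-.212,.062+h]]),np.array(s["rvec"],float),np.array(s["tvec"],float),k,d)[0].ravel())
im=cv2.cvtColor(s["pixels"],cv2.COLOR_RGB2BGR)
a0=cv2.imread("pics/side0.png")
cv2.imwrite("pics/cmp.png",np.vstack([cv2.resize(x[125:185,200:310],(550,300),interpolation=2) for x in(a0,im)]))
o=get_obs();print(o["tool_pos"],o["wrist_force"])
```

```text
grate_lip side [([252.0, 154.4], 0.73)]
grate_lip top [([336.6, 175.0], 0.67)]
bar_toe side [([252.7, 149.1], 0.98)]
bar_toe top [([339.4, 169.8], 0.95)]
0 [252.52669352 163.96914748]
0.04 [252.45135081 155.03782296]
0.045 [252.44176589 153.90088698]
0.05 [252.43214315 152.7593002 ]
[0.63506048 0.13477581 0.04619519] [-0.57607102 -3.605159    9.64920194]
```

View pics/cmp.png

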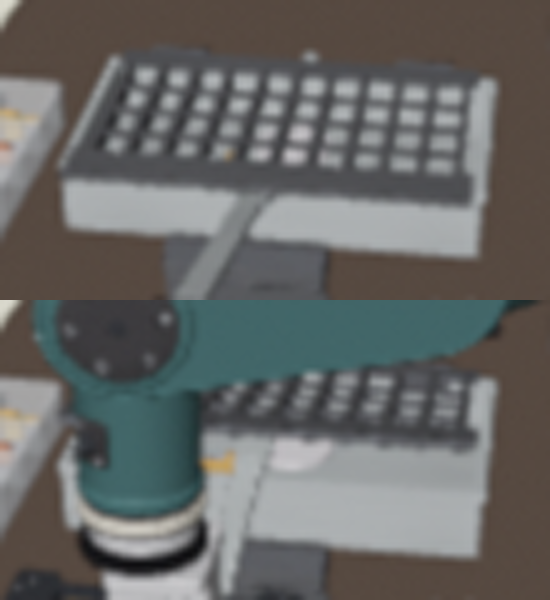

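The comparison shows the lip's lower edge about 11–12 px higher than at the start, which is about 48 mm. The hold is steady at about 9 N, so I hand in.

```bash
python3 -c "
from bench import *
print(close_job())"
```

```text
the job is handed in; nothing more can be done
None
```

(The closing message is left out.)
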